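Show the sample cheese to the inspection camera

ROBOT

A 6-joint arm with a two-finger parallel gripper is mounted at the origin on the work surface. World frame = base frame: x ahead of the robot, y to its left, z up, the work surface at z = 0. Lengths are in m, angles in degrees, forces in N, time in s.
With the tool pointing down it reaches from about 0.4 to 0.825 m from the base axis. Payload 7 kg.
Tool frame: the origin (TCP) lies at the very end of the fingers, on their centre line; the grasp point (between the pads) lies 19 mm behind it (r.hold_point_z is the distance from the TCP to the grasp point, in m); z points along the fingers, y is the direction in which the jaws open and shut (so a half turn about z gives the same grasp; the last joint's range is limited). The gripper opens to 88 mm and grips with 3 to 60 N. Pads are 19 mm wide; open, the fingers measure 130 mm over their backs; the gripper's body (78 mm by 193 mm) begins 47 mm behind the grasp point.
Start: joints at [93.398, 20.546, 0.682, 0, -70.136, -16.507], TCP at [0.153, 0.657, 0.206] pointing down, gripper open.
Joint ranges: [-176.03, 176.03], [-82.01, 121.73], [-58.28, 71.71], [-173.87, 95.51], [-174.79, -0.11], [-173.66, 173.66]. Speed limits (degrees/s): [136.94, 136.94, 172.46, 180, 180, 180].

INTERFACE

Orientations are given as [roll, pitch, yaw] about the fixed x, y, z axes, in that order (R = Rz(yaw) Ry(pitch) Rx(roll)).
In Python, from plant import r gives the robot as it stands. The module is installed in compiled form; this text tells all that it offers.
- The arm moves only by the shell command python3 -m inch 'ROWS' [FORCE]. ROWS is text: rows parted by semicolons, each of 7 numbers parted by spaces: the shift along the tool's x, y, z in m, then the turn, a rotation vector about the tool's x, y, z in rad, then the opening, from 0 (shut) to 1 (fully open). In form: tx ty tz ax ay az jaw; .... A call has 1 to 20 rows; each row shifts and turns the commanded pose from where the row before left it, along the tool's axes as they then stand; what a row does not reach is not made up. A row lasts 1/12 s, in which the tool goes at most 41.7 mm and 7.16 degrees, less where a joint would pass 70% of its speed; a pose out of reach is approached as far as the arm can. A call with a gripper value outside its range is refused whole. The fingers move at their own pace and stop on an object; FORCE is the grip in N (left out, the last holds). Time passes only in rows, so rows that do not move let the fingers close. It gives the time, the measured TCP pose, the force and the opening at its end, in the units of the state.
- r.get_state(): the state, without advancing time (a new reading comes with each control period).
- r.capture(name): name is "scene" or "top" or "wrist"; returns the picture (420x560x3 uint8, red, green, blue); there is no depth.
- r.camera_params(name): a dict with "vfov" (degrees; the focal length in pixels is half the picture's height over the tangent of half this angle, whatever the lens; pixels are square), "cx", "cy" (the principal point, pixels), "R" (3x3) and "t" (3): a world point X has camera coordinates R X + t. Camera axes: x right, y down, z forward; pixel columns grow to the right and rows downward; lengths in m; the calibration is good to about 2 mm. A picture is of the moment at which its call begins: read the wrist's pose just before it. camera_params takes no time and is no camera call; for the wrist camera it gives the pose at the moment of the call.
- r.close_job(): hands the job in, once; it reports no verdict.
Trained networks look in the newest picture that a camera, given by its name, has taken for a name from the list of things; names that differ only in an ending like _2 or _b are one class to them, and where a whole thing is asked for, a point or a joint stands for the part that bears it (a point fixed in the world has none). Each returns a list of dicts, best first, with "p" (0 to 1); they miss things now and then, are a little off and sometimes report something else, mostly with a low value. They report only what shows in the picture. A call takes as long as a camera call.
- r.recognise(target, camera): "xy" ([column, row] in pixels, amid what is visible of it).
The state is a dict: "time_s": time; "joints": joint angles; "qd": joint speeds; "joint_torque": joint torques, N m; "tcp_pos": TCP position; "eef_rot": TCP orientation; "contact_force": force on the tool from outside, world axes, zero at the start; "moment": the same for the moment, N m; "gripper_width": finger opening in m.
Only numpy, scipy, OpenCV 4.12 (cv2) and the standard library are available. Lean on these libraries where they do the work, as an engineer would, in place of code of your own. Each camera call takes 0.05 s, during which the arm holds its last target.

TASK

In the ripening room, pull the rack's tray out by its handle until it meets its stop, then pick out the cheese with the red label and leave the tray out with the other cheeses standing in it. Hold the red-labelled cheese up in front of the inspection camera, above the yellow ring on the station's base, with the side label squarely facing the lens, centred on its line of sight about 12 cm from it, and right way up as the camera sees it (leaning back to match the camera's downward slant). Do not disturb the things on the table, and finish while still holding the cheese there, steady and touching nothing but the gripper.

Things in the scene. Friction and masses are not known exactly. Their poses are not given: they have to be found in the camera images.
- tray (a joint): How far the steel-rimmed blue tray is pulled out of the low rack, m: 0 fully in, 0.18 at its stop (starts between 0 and 0.02). It slides level along the rack's own -x, towards the robot, with about 2 N of friction plus light damping, and stays where it is left. Its floor is 110 mm above the table, 268 mm (x) by 372 mm (y), with a rim standing 9 mm above it all round.
- tray_handle (a point): Middle of the tray's handle: a level steel bar 10 mm thick and 120 mm long along the rack's y, 160 mm above the table, 25 mm below the rack's top, 45 mm out from the rack's front edge when the tray is in. Pinch it from above, fingers closing along the rack's x.
- rack: Low fixed wire rack, 280 mm deep (x) by 400 mm wide (y), top shelf 190 mm above the table; origin on the table under the middle of its front edge, x points away from the robot (deep into the rack), z up. Tray in: all cheeses under the shelf. Tray at its stop: the front row of three stands clear in front of the rack, a back row of two plain ones, fixed to the tray, partly under the shelf.
- cheese: The sample: a firm round cream-coloured cheese, 60 mm in diameter, 45 mm tall, about 0.1 to 0.2 kg, one of three in the tray's front row (110 mm apart, any order, any yaw). A red label strip 18 mm wide runs from the centre of its top over the edge and down its side. Origin at the centre of its underside, z up through it, x out through the label on its side.
- cheese_label (a point): Middle of the red label on the side of the cheese: 30 mm along the cheese's x, 22.5 mm above its underside.
- camera_head: Fixed inspection camera: blue box, black lens 34 mm wide, white ring light. Origin at the lens front's centre, 228 mm above the table. It looks along its own -x, towards the robot's side and 25 degrees (0.436 rad) down; y level, z up in its picture. Presented right, the cheese has the same axes as this frame and its label's middle is at (-0.12, 0, 0) in it.
- station: Fixed base of the inspection station: an aluminium plate 6 mm thick, 110 mm wide, with a yellow ring 68 mm in diameter. Origin under the ring's centre on the table; x points horizontally away from the robot towards the camera's post, z up. The rightly presented cheese has its middle 165 mm above the table over this ring.
- cheese_blue: the decoy: same cheese with a BLUE label strip (60 mm in diameter, 45 mm tall, standing in the tray; origin at the centre of its underside); must stay standing in the tray
- cheese_plain: same cheese, no label (60 mm in diameter, 45 mm tall, standing in the tray; origin at the centre of its underside); must stay standing in the tray
- spray_bottle: white bottle, 66 mm diameter, 190 mm tall, blue cap; left of the rack; leave alone
- mould: white plastic mould, an open ring 90 mm in diameter, 80 mm tall; leave alone
- bowl: steel bowl, 130 mm across, 55 mm tall; leave alone
- brush: blue hand brush lying down; leave alone

How it is judged:
By the outcome, as a careful person would: the job done as asked, in the order asked, and still so for the second after the job is handed in, while the arm keeps its last pose, push and grip.
It also fails if it takes over 51 s, if anything falls off the work surface, if the arm or the gripper's body presses on something with over 40 N, if the wrist force passes 120 N, or if a joint passes its speed limit or range.

## Working session

There is one attempt and no reset: what is moved stays moved. The work goes in short steps, Python scripts to look and compute and a shell command to move; the robot and the scene stay as the last step left them, time stands still between calls to the robot, and variables do not carry over. Pictures are saved under pics/ and viewed, and the job is handed in when it is done.

```bash
mkdir -p pics; ls; cat > h.py <<'E'
import numpy as np, cv2
from plant import r
def snap(name,fn):
    p=r.camera_params(name); im=r.capture(name); cv2.imwrite('pics/'+fn,im[:,:,::-1]); return im,p
def ray(p,uv):
    f=210/np.tan(np.radians(p['vfov'])/2); R=np.array(p['R']);t=np.array(p['t'])
    d=R.T@np.array([(uv[0]-p['cx'])/f,(uv[1]-p['cy'])/f,1.0]); return -R.T@t,d
def onz(p,uv,z):
    o,d=ray(p,uv); return o+d*(z-o[2])/d[2]
def proj(p,X):
    f=210/np.tan(np.radians(p['vfov'])/2); c=np.array(p['R'])@np.array(X)+np.array(p['t']); return [round(p['cx']+f*c[0]/c[2],1),round(p['cy']+f*c[1]/c[2],1)]
E
python3 - <<'E'
from h import *
np.set_printoptions(precision=4,suppress=True)
for n in ['scene','top','wrist']:
    im,p=snap(n,n+'0.png'); print(n,p['vfov'],p['cx'],p['cy'],-np.array(p['R']).T@p['t'], np.array(p['R'])[2])
print(r.get_state(), r.hold_point_z)
p=r.camera_params('top')
for n in ['tray_handle','rack','station','camera_head','cheese']:
  for c in ['top','scene']:
    print(n,c,[(d['xy'],round(d['p'],2)) for d in r.recognise(n,c)[:3]])
E
```

```text
pics
scene 47.1677040388046 273.1243886927052 213.51432665161522 [ 1.2065 -1.1236  1.0396] [-0.4366  0.7101 -0.5524]
top 51.45605755339342 282.0020346477794 213.2236938807678 [ 0.3269 -0.0035  1.4884] [ 0.1418  0.0227 -0.9896]
wrist 64.90769698512185 278.3137864193222 208.5692877485557 [0.2275 0.639  0.3826] [-0.2764  0.0623 -0.959 ]
{'time_s': 0.15, 'joints': array([ 93.4001,  20.5822,   0.6486,  -0.0134, -70.1354, -16.5069]), 'qd': array([-0.0032, -0.1104,  0.1694,  0.058 ,  0.0978, -0.0877]), 'joint_torque': array([ -0.0005, -58.3276,  29.3293,   7.0012,   0.0088,  -0.0001]), 'tcp_pos': array([0.153 , 0.6571, 0.2052]), 'eef_rot': array([179.9302,  -0.0075, -13.1114]), 'contact_force': array([-0.2213,  0.5808, -0.6891]), 'moment': array([ 0.0362, -0.0159, -0.0285]), 'gripper_width': 0.08777752551907933} 0.0188
tray_handle top [([252.2, 165.2], 0.63)]
tray_handle scene [([352.7, 261.6], 0.65)]
rack top [([255.7, 125.8], 0.93)]
rack scene [([371.1, 244.8], 0.78)]
station top [([423.5, 193.9], 0.6)]
station scene [([206.3, 334.4], 0.76)]
camera_head top [([467.2, 172.8], 0.68)]
camera_head scene []
cheese top []
cheese scene []
```

View pics/scene0.png

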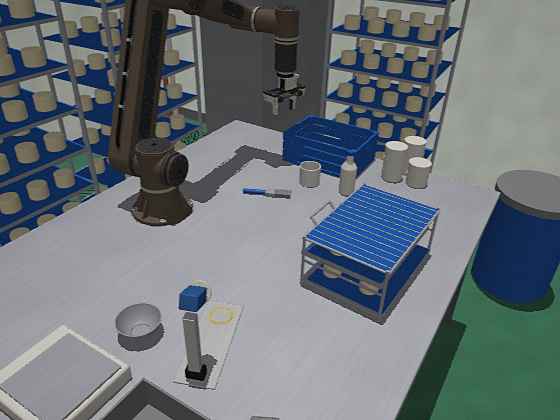

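View pics/top0.png

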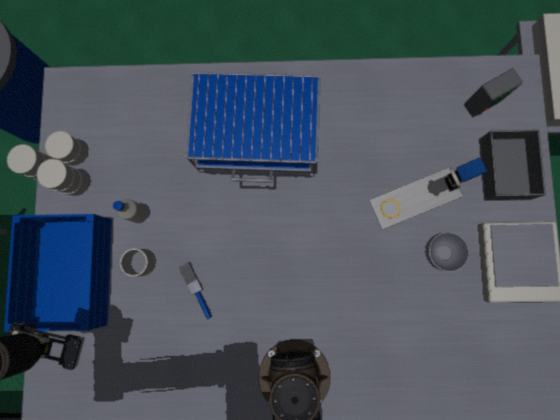

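```bash
python3 - <<'E'
from h import *
im=cv2.imread('pics/top0.png')
a=cv2.resize(im[50:230,130:400],None,fx=2.9,fy=2.9,interpolation=cv2.INTER_CUBIC); cv2.imwrite('pics/t_a.png',a)
a=cv2.resize(im[140:240,380:500],None,fx=5.5,fy=5.5,interpolation=cv2.INTER_CUBIC); cv2.imwrite('pics/t_b.png',a)
E
```

```text
(no output)
```

View pics/t_a.png

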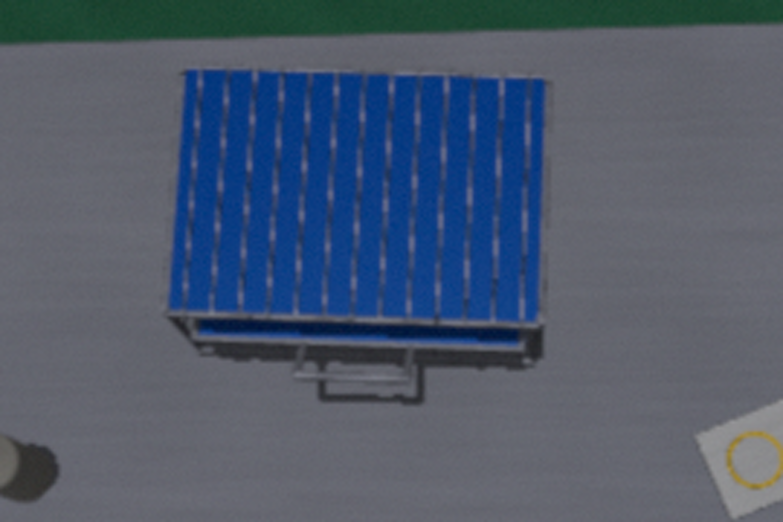

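View pics/t_b.png

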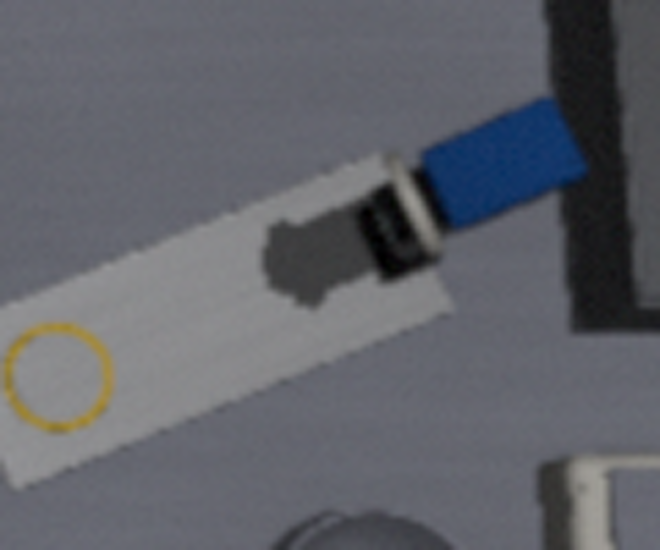

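```bash
python3 - <<'E'
from h import *
np.set_printoptions(precision=4,suppress=True)
p=r.camera_params('top')
A=lambda u,v:(130+u/2.9,50+v/2.9); B=lambda u,v:(380+u/5.5,140+v/5.5)
fl,fr,bl,br=[onz(p,A(*q),.19) for q in [(167,313),(543,324),(183,72),(549,80)]]
print(fl,fr,bl,br,np.linalg.norm(fl-fr),np.linalg.norm(fl-bl))
print('front mid',(fl+fr)/2,'yaws',np.degrees(np.arctan2(*( (fl-fr)[[1,0]])))-90,np.degrees(np.arctan2((bl+br-fl-fr)[1],(bl+br-fl-fr)[0])))
h1,h2=[onz(p,A(*q),.163) for q in [(296,377),(415,379)]]
print(h1,h2,(h1+h2)/2)
print('ring',onz(p,B(60,378),.006))
for a,b in [((0,307),(385,152)),((18,490),(452,310)),((0,440),(18,490))]:
  a,b=onz(p,B(*a),.006),onz(p,B(*b),.006); print(a,b,np.degrees(np.arctan2((b-a)[1],(b-a)[0])))
# blue box edges at z~.25
for a,b in [((425,152),(550,97)),((455,230),(588,172))]:
  a,b=onz(p,B(*a),.25),onz(p,B(*b),.25); print('box',a,b,np.degrees(np.arctan2((b-a)[1],(b-a)[0])))
E
```

```text
[0.691  0.3146 0.19  ] [ 0.6697 -0.0841  0.19  ] [0.9619 0.3008 0.19  ] [ 0.9412 -0.0982  0.19  ] 0.39922386987032465 0.27119876493724565
front mid [0.6804 0.1152 0.19  ] yaws -3.060081133314654 -2.938267708440477
[0.6245 0.1808 0.163 ] [0.6195 0.0528 0.163 ] [0.622  0.1168 0.163 ]
ring [ 0.5473 -0.3423  0.006 ]
[ 0.5929 -0.3074  0.006 ] [ 0.6866 -0.5526  0.006 ] -69.08367181620595
[ 0.4779 -0.3129  0.006 ] [ 0.5851 -0.5868  0.006 ] -68.61846657565609
[ 0.5092 -0.3034  0.006 ] [ 0.4779 -0.3129  0.006 ] -163.03447835074778
box [ 0.6269 -0.483   0.25  ] [ 0.6551 -0.5502  0.25  ] -67.29614391741994
box [ 0.5849 -0.4955  0.25  ] [ 0.6143 -0.5666  0.25  ] -67.54775606102338
```

```bash
python3 -m inch '0 0 -.008 0 0 .1164 .5;0 0 -.008 0 0 .1164 .5;0 0 -.008 0 0 .1164 .5;0 0 -.008 0 0 .1164 .5;0 0 -.008 0 0 .1164 .5;0 0 -.008 0 0 .1164 .5;0 0 -.008 0 0 .1164 .5;0 0 -.008 0 0 .1164 .5;0 0 -.008 0 0 .1164 .5;0 0 -.008 0 0 .1164 .5;0 0 -.008 0 0 .1164 .5;0 0 -.008 0 0 .1164 .5'; python3 -m inch '.0257 -.0248 0 0 0 0 .5;.0257 -.0248 0 0 0 0 .5;.0257 -.0248 0 0 0 0 .5;.0257 -.0248 0 0 0 0 .5;.0257 -.0248 0 0 0 0 .5;.0257 -.0248 0 0 0 0 .5;.0257 -.0248 0 0 0 0 .5;.0257 -.0248 0 0 0 0 .5;.0257 -.0248 0 0 0 0 .5;.0257 -.0248 0 0 0 0 .5;.0257 -.0248 0 0 0 0 .5;.0257 -.0248 0 0 0 0 .5;.0257 -.0248 0 0 0 0 .5;.0257 -.0248 0 0 0 0 .5;.0257 -.0248 0 0 0 0 .5;.0257 -.0248 0 0 0 0 .5;.0257 -.0248 0 0 0 0 .5;.0257 -.0248 0 0 0 0 .5;.0257 -.0248 0 0 0 0 .5;.0257 -.0248 0 0 0 0 .5'
python3 - <<'E'
from h import *
im,p=snap('wrist','w1.png'); print(r.recognise('tray_handle','wrist'), r.get_state()['tcp_pos'],r.get_state()['eef_rot'])
for d in r.recognise('tray_handle','wrist'): print(onz(p,d['xy'],.16))
E
```

```text
time_s: 1.65
tcp_pos: [0.1531, 0.6573, 0.3023]
eef_rot: [180.0, 0.0, -93.5]
contact_force: [-0.7, 0.4, 0.7]
gripper_width: 0.044
time_s: 3.32
tcp_pos: [0.6211, 0.1154, 0.3021]
eef_rot: [-180.0, 0.0, -93.1]
contact_force: [-0.9, 0.6, 0.4]
gripper_width: 0.0439
[{'xy': [230.7, 145.3], 'p': 0.95}] [0.6224033  0.11327543 0.3008499 ] [ 1.79950003e+02 -8.19880577e-02 -9.33778922e+01]
[0.66394002 0.06689213 0.16      ]
```

View pics/w1.png

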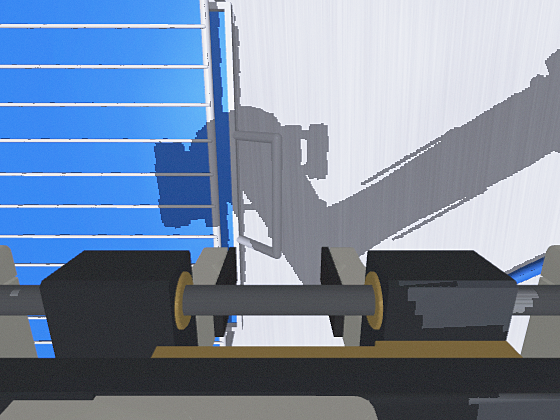

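```bash
python3 - <<'E'
from h import *
np.set_printoptions(precision=4,suppress=True)
p=r.camera_params('wrist')
for q in [(279,137),(279,252)]: print(onz(p,q,.16))
print('front edge',[onz(p,q,.19) for q in [(205,10),(214,200)]])
print('grasp proj',proj(p,[.622,.117,.16]))
E
```

```text
[0.6171 0.0608 0.16  ]
[0.6239 0.1785 0.16  ]
front edge [array([ 0.6687, -0.0409,  0.19  ]), array([0.679 , 0.1109, 0.19  ])]
grasp proj [np.float64(277.4), np.float64(194.9)]
```

```bash
python3 -m inch '-.005 .001 .02 0 0 0 .5;0 0 .03 0 0 0 .5;0 0 .03 0 0 0 .5;0 0 .03 0 0 0 .5;0 0 .02 0 0 0 .5;0 0 .015 0 0 0 .5;0 0 .01 0 0 0 .5;0 0 .006 0 0 0 .5;0 0 0 0 0 0 0;0 0 0 0 0 0 0;0 0 0 0 0 0 0;0 0 0 0 0 0 0;0 0 0 0 0 0 0' 25
```

```text
time_s: 4.55
tcp_pos: [0.6199, 0.1222, 0.1418]
eef_rot: [-179.9, 0.0, -93.1]
contact_force: [0.3, 0.4, -0.5]
gripper_width: 0.0163
```

```bash
python3 -m inch '0 0 0 0 0 0 0;0 0 0 0 0 0 0;0 0 0 0 0 0 0;0 .008 0 0 0 0 0;0 .015 0 0 0 0 0;0 .018 0 0 0 0 0;0 .018 0 0 0 0 0;0 .018 0 0 0 0 0;0 .018 0 0 0 0 0;0 .018 0 0 0 0 0;0 .018 0 0 0 0 0;0 .015 0 0 0 0 0;0 .008 0 0 0 0 0' 25
python3 -m inch '0 .003 0 0 0 0 0;0 .003 0 0 0 0 0;0 .003 0 0 0 0 0;0 .003 0 0 0 0 0'
```

```text
time_s: 5.63
tcp_pos: [0.465, 0.131, 0.1416]
eef_rot: [-179.9, 0.1, -93.1]
contact_force: [2.0, 0.3, 0.5]
gripper_width: 0.0066
time_s: 5.97
tcp_pos: [0.4558, 0.1316, 0.1417]
eef_rot: [-179.8, 0.0, -93.1]
contact_force: [17.2, -6.6, 0.3]
gripper_width: 0.0058
```

```bash
python3 -m inch '0 0 0 0 0 0 0;0 0 0 0 0 0 0'; python3 - <<'E'
from h import *
im,p=snap('wrist','w2.png'); im,p=snap('top','t2.png')
a=cv2.resize(cv2.imread('pics/t2.png')[50:290,130:400],None,fx=2.4,fy=2.4,interpolation=cv2.INTER_CUBIC); cv2.imwrite('pics/t2a.png',a)
E
```

```text
time_s: 6.13
tcp_pos: [0.4561, 0.1316, 0.1426]
eef_rot: [-179.8, 0.0, -93.1]
contact_force: [2.4, -0.2, 13.9]
gripper_width: 0.0038
```

View pics/w2.png

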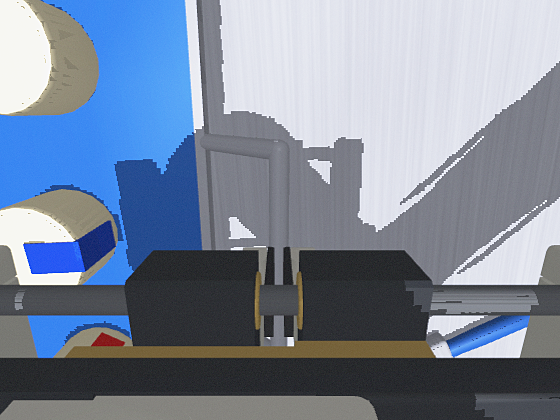

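View pics/t2a.png

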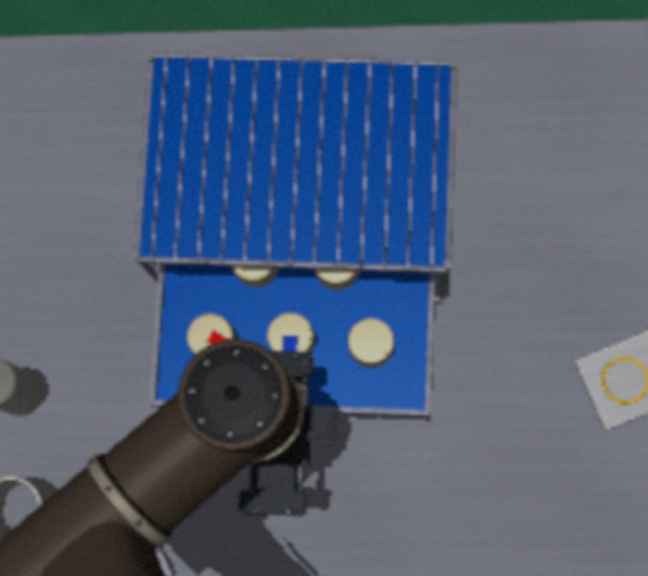

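```bash
python3 - <<'E'
from h import *
np.set_printoptions(precision=4,suppress=True)
p=r.camera_params('top')
T=lambda u,v:(130+u/2.4,50+v/2.4)
for q in [(210,335),(290,334),(371,341)]: print(onz(p,T(*q),.155))
for q in [(152,402),(430,413)]: print('rim',onz(p,T(*q),.119))
for q in [(140,259),(447,268)]: print('shelf',onz(p,T(*q),.19))
E
python3 -m inch '0 0 0 0 0 0 .5;0 0 0 0 0 0 .5;0 0 0 0 0 0 .5;0 0 0 0 0 0 .5'; python3 -m inch '0 0 -.01 0 0 0 .5;0 0 -.02 0 0 0 .5;0 0 -.03 0 0 0 .5;0 0 -.04 0 0 0 .5;0 0 -.04 0 0 0 .5;0 0 -.02 0 0 0 .5;-.03 0 0 0 0 0 1;-.03 0 0 0 0 0 1;-.03 0 0 0 0 0 1;-.03 0 0 0 0 0 1;-.03 0 0 0 0 0 1;-.03 0 0 0 0 0 1'; python3 - <<'E'
from h import *
im,p=snap('wrist','w3.png'); im,p=snap('top','t3.png')
a=cv2.resize(cv2.imread('pics/t3.png')[50:290,130:400],None,fx=2.4,fy=2.4,interpolation=cv2.INTER_CUBIC); cv2.imwrite('pics/t3a.png',a)
E
```

```text
[0.5967 0.2276 0.155 ]
[0.5958 0.1231 0.155 ]
[0.5842 0.0179 0.155 ]
rim [0.515  0.3108 0.119 ]
rim [ 0.4931 -0.0575  0.119 ]
shelf [0.691  0.3123 0.19  ]
shelf [ 0.67   -0.0811  0.19  ]
time_s: 6.57
tcp_pos: [0.4529, 0.1304, 0.1399]
eef_rot: [179.9, -0.1, -93.2]
contact_force: [-1.2, -0.0, -0.6]
gripper_width: 0.0258
time_s: 7.57
tcp_pos: [0.4632, 0.3119, 0.3013]
eef_rot: [180.0, -0.0, -93.1]
contact_force: [1.3, -0.1, 0.5]
gripper_width: 0.0785
```

View pics/w3.png

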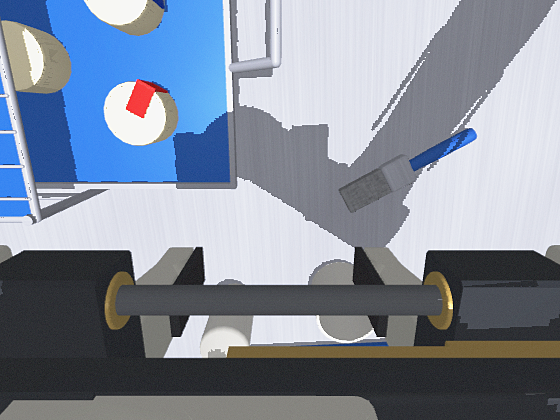

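View pics/t3a.png

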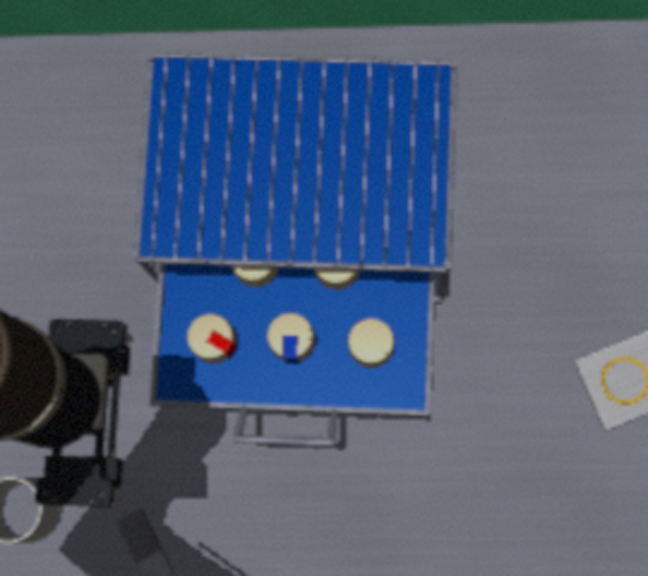

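```bash
python3 - <<'E'
from h import *
np.set_printoptions(precision=4,suppress=True)
p=r.camera_params('wrist'); pt=r.camera_params('top')
im=cv2.imread('pics/w3.png')
cv2.imwrite('pics/w3a.png',cv2.resize(im[60:160,85:205],None,fx=6,fy=6,interpolation=cv2.INTER_CUBIC))
T=lambda u,v:(130+u/2.4,50+v/2.4)
a,b=onz(pt,T(237,441),.16),onz(pt,T(336,445),.16); print('handle',a,b,(a+b)/2)
for q in [(283,67),(282,3)]: print('w bar',onz(p,q,.16))
print('w rim corner',onz(p,(236,187),.119))
print(r.recognise('cheese','wrist'))
# red mask in top
for f,P in [('pics/w3.png',p),('pics/t3.png',pt)]:
  i=cv2.imread(f).astype(int); m=(i[:,:,2]>110)&(i[:,:,1]<70)&(i[:,:,0]<70); ys,xs=np.nonzero(m); print(f,len(xs),xs.min(),xs.max(),ys.min(),ys.max(), onz(P,(xs.mean(),ys.mean()),.155))
E
```

```text
handle [0.4569 0.1915 0.16  ] [0.4494 0.0648 0.16  ] [0.4531 0.1281 0.16  ]
w bar [0.4528 0.1988 0.16  ]
w bar [0.4512 0.1487 0.16  ]
w rim corner [0.51   0.3145 0.119 ]
[{'xy': [141.9, 114.3], 'p': 0.75}, {'xy': [341.1, 316.7], 'p': 0.35}]
pics/w3.png 673 126 167 80 117 [0.5847 0.2177 0.155 ]
pics/t3.png 44 217 486 109 196 [0.5937 0.1956 0.155 ]
```

View pics/w3a.png

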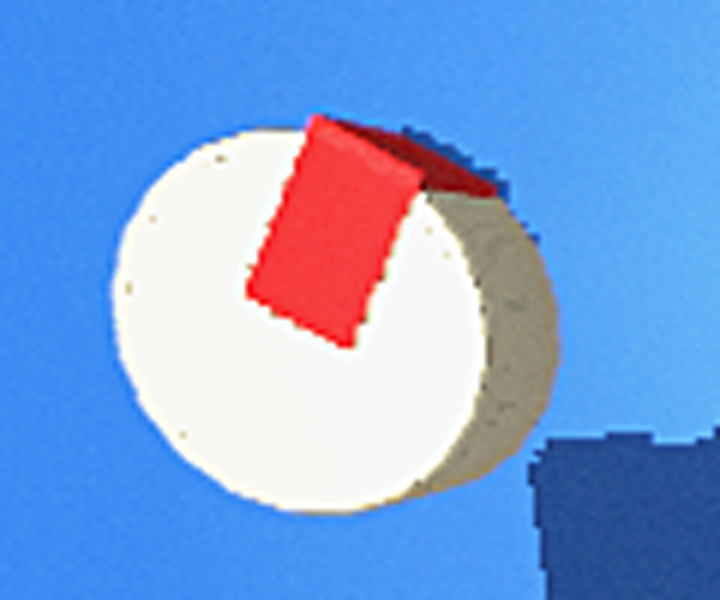

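```bash
python3 - <<'E'
from h import *
from scipy.optimize import least_squares
np.set_printoptions(precision=4,suppress=True)
p=r.camera_params('wrist'); W=lambda u,v:onz(p,(85+u/6-.4,60+v/6-.4),.155)[:2]
B=np.array([W(*q) for q in [(113,280),(150,185),(215,140),(270,128),(435,200),(475,265),(487,330),(465,410),(415,480),(325,512),(230,485),(150,410)]])
s=least_squares(lambda x:np.hypot(B[:,0]-x[0],B[:,1]-x[1])-x[2],[.59,.22,.03]); print(s.x,s.fun)
a,b,c,d=[W(*q) for q in [(247,293),(350,347),(312,118),(420,180)]]
print('inner mid',(a+b)/2,'outer mid',(c+d)/2,'width',np.linalg.norm(a-b),np.linalg.norm(c-d))
v=(c+d-a-b)/2; print('yaw',np.degrees(np.arctan2(v[1],v[0])),np.degrees(np.arctan2((c-a)[1],(c-a)[0])),np.degrees(np.arctan2((d-b)[1],(d-b)[0])))
w=a-b; print('perp',np.degrees(np.arctan2(w[1],w[0])),np.degrees(np.arctan2((c-d)[1],(c-d)[0])))
v=(c+d)/2-s.x[:2]; print('centre to outer',np.degrees(np.arctan2(v[1],v[0])))
print(r.get_state()['joints'])
E
```

```text
[0.5935 0.2295 0.0288] [ 0.0003  0.0001 -0.0004 -0.0004  0.0004  0.0006  0.0002 -0.001  -0.0002
  0.0005  0.     -0.0001]
inner mid [0.5937 0.2291] outer mid [0.579  0.2048] width 0.01715285174457496 0.017870581373222925
yaw -121.09098339461679 -120.38333081020102 -121.81134676495341
perp -31.2332713044864 -32.85245809272245
centre to outer -120.34288926956404
[ 54.059    6.9026  -5.1929  -0.0109 -78.0462 -57.0843]
```

```bash
python3 -m inch '0 0 0 0 0 .1117 1;0 0 0 0 0 .1117 1;0 0 0 0 0 .1117 1;0 0 0 0 0 .1117 1;0 0 0 0 0 .1117 1;0 0 0 0 0 .1117 1;0 0 0 0 0 .1117 1;0 0 0 0 0 .1117 1;0 0 0 0 0 .1117 1;0 0 0 0 0 .1117 1;-.0222 -.0319 0 0 0 0 1;-.0222 -.0319 0 0 0 0 1;-.0222 -.0319 0 0 0 0 1;-.0222 -.0319 0 0 0 0 1;0 0 0 0 0 0 1'
python3 - <<'E'
from h import *
im,p=snap('wrist','w4.png'); s=r.get_state(); print(s['tcp_pos'],s['eef_rot'],s['joints'])
print(proj(p,[.594,.229,.155]))
E
```

```text
time_s: 8.97
tcp_pos: [0.5985, 0.2231, 0.2999]
eef_rot: [-179.9, -0.1, -157.4]
contact_force: [-0.3, 0.9, -1.5]
gripper_width: 0.0878
[0.59669802 0.22442321 0.2999443 ] [-1.79948616e+02 -1.32905659e-01 -1.57408004e+02] [ 3.81300762e+01  1.46980399e+01  4.50061732e+00  1.41205805e-02
 -7.99443908e+01 -1.05540503e+02]
[np.float64(286.6), np.float64(189.7)]
```

View pics/w4.png

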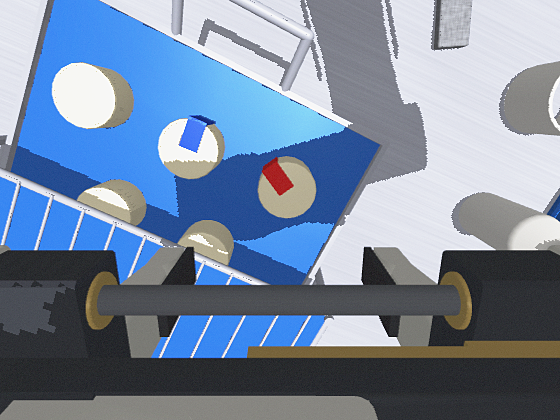

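```bash
python3 - <<'E'
from h import *
from scipy.optimize import least_squares
np.set_printoptions(precision=4,suppress=True)
im=cv2.imread('pics/w4.png'); p=r.camera_params('wrist')
c=im[140:240,240:340]; cv2.imwrite('pics/w4a.png',cv2.resize(c,None,fx=6,fy=6,interpolation=cv2.INTER_CUBIC))
i=im.astype(int); bl=(i[:,:,0]<i[:,:,2]+20)  # non-blue
m=np.zeros(bl.shape,np.uint8); m[145:232,250:325]=bl[145:232,250:325]
n,l,st,ce=cv2.connectedComponentsWithStats(m); k=1+np.argmax(st[1:,4]); print(st[k],ce[k])
cn=max(cv2.findContours((l==k).astype(np.uint8),cv2.RETR_EXTERNAL,cv2.CHAIN_APPROX_NONE)[0],key=len)[:,0]
P=np.array([onz(p,q,.155)[:2] for q in cn.astype(float)])
s=least_squares(lambda x:np.hypot(P[:,0]-x[0],P[:,1]-x[1])-x[2],[.59,.22,.03],loss='soft_l1',f_scale=.0005); print(s.x,s.fun.max(),s.fun.min())
red=(i[:,:,2]>100)&(i[:,:,1]<70)&(i[:,:,0]<80); red[:140]=0; red[232:]=0
ys,xs=np.nonzero(red); print(cv2.boxPoints(cv2.minAreaRect(np.c_[xs,ys].astype(np.float32))))
E
```

```text
[ 258  156   58   62 2837] [286.1868 186.9514]
[0.5905 0.2294 0.0301] 0.0025247473652991806 -0.002814144031919121
[[259.4631 168.3759]
 [276.1074 156.7249]
 [295.2282 184.0403]
 [278.5839 195.6913]]
```

View pics/w4a.png

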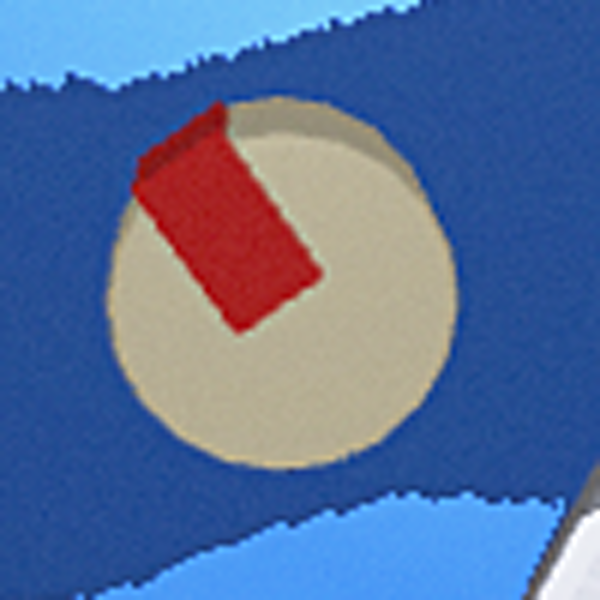

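```bash
python3 - <<'E'
from h import *
np.set_printoptions(precision=4,suppress=True)
p=r.camera_params('wrist'); W=lambda u,v:onz(p,(240+u/6-.4,140+v/6-.4),.155)[:2]
print(W(283,300))
a,c,b,d=[W(*q) for q in [(240,333),(135,188),(322,272),(228,135)]]
for v in [c-a,d-b,(c+d-a-b)]: print(np.degrees(np.arctan2(v[1],v[0])))
w=a-b; print(np.degrees(np.arctan2(w[1],w[0]))-90)
s=r.get_state(); x=np.array([.594,.229])-s['tcp_pos'][:2]; y=np.radians(s['eef_rot'][2]); print(s['tcp_pos'],s['eef_rot'],x@[np.cos(y),np.sin(y)],x@[np.sin(y),-np.cos(y)])
E
```

```text
[0.5919 0.2306]
-122.21775967190393
-122.96545047170818
-122.57622225492503
-119.8788256615257
[0.5967 0.2244 0.2999] [-179.9486   -0.1329 -157.408 ] 0.0007327358609773567 0.005262075252084748
```

```bash
python3 -m inch '.001 .004 .02 0 0 0 1;0 0 .03 0 0 0 1;0 0 .035 0 0 0 1;0 0 .035 0 0 0 1;0 0 .025 0 0 0 1;0 0 .015 0 0 0 1;0 0 .01 0 0 0 1;0 0 .008 0 0 0 1'; python3 -c "
from h import *
for i in range(3):
  s=r.get_state(); print(s['tcp_pos'],s['contact_force'])
  im,p=snap('wrist','w5.png')
"
```

```text
time_s: 9.68
tcp_pos: [0.5919, 0.2308, 0.1225]
eef_rot: [-180.0, -0.0, -157.1]
contact_force: [0.8, 0.2, -0.2]
gripper_width: 0.088
[0.59188582 0.23080868 0.1224807 ] [ 0.77437798  0.18472943 -0.17239168]
[0.59157999 0.2307427  0.1213623 ] [-0.38243959 -0.55061967 -0.79728169]
[0.59197678 0.23091294 0.12250776] [-0.49320123  1.01206932 -0.51939319]
```

View pics/w5.png

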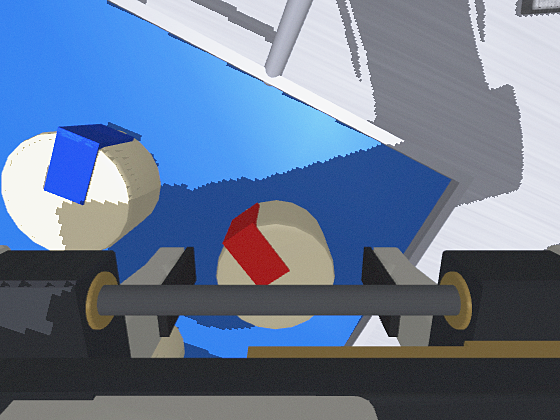

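```bash
python3 -m inch '0 0 .003 0 0 0 1;0 0 0 0 0 0 .6;0 0 0 0 0 0 .6;0 0 0 0 0 0 .6;0 0 0 0 0 0 .6;0 0 0 0 0 0 .5;0 0 0 0 0 0 .5;0 0 0 0 0 0 .5;0 0 0 0 0 0 .5' 25; python3 -m inch '0 0 -.01 0 0 0 .5;0 0 -.02 0 0 0 .5;0 0 -.03 0 0 0 .5;0 0 -.03 0 0 0 .5;0 0 -.03 0 0 0 .5;0 0 -.03 0 0 0 .5;0 0 -.03 0 0 0 .5;0 0 0 0 0 0 .5'; python3 -c "
from h import *
im,p=snap('wrist','w6.png')
"
```

```text
time_s: 10.58
tcp_pos: [0.5926, 0.231, 0.1202]
eef_rot: [-180.0, 0.0, -157.1]
contact_force: [-0.8, -0.3, 3.2]
gripper_width: 0.0592
time_s: 11.25
tcp_pos: [0.5948, 0.2318, 0.3076]
eef_rot: [180.0, 0.6, -157.1]
contact_force: [0.2, 0.5, 0.3]
gripper_width: 0.059
```

View pics/w6.png

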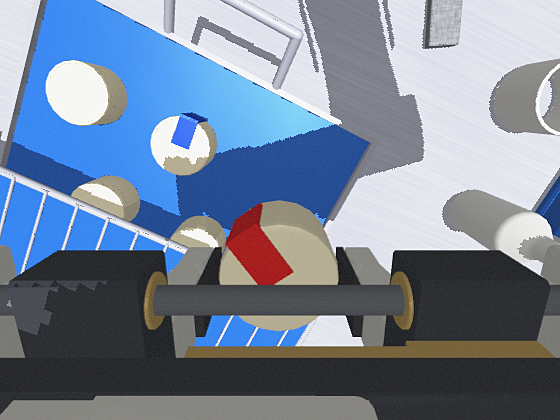

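```bash
python3 -m inch '0 0 -.002 0 0 -.0925 .5;0 0 -.002 0 0 -.0925 .5;0 0 -.002 0 0 -.0925 .5;0 0 -.002 0 0 -.0925 .5;0 0 -.002 0 0 -.0925 .5;0 0 -.002 0 0 -.0925 .5;0 0 -.002 0 0 -.0925 .5;0 0 -.002 0 0 -.0925 .5;0 0 -.002 0 0 -.0925 .5;0 0 -.002 0 0 -.0925 .5'; python3 -m inch '.015 0 0 0 0 0 .5;.025 -.001 0 0 0 0 .5;.03 -.001 0 0 0 0 .5;.03 -.001 0 0 0 0 .5;.03 -.001 0 0 0 0 .5;.03 -.001 0 0 0 0 .5;.03 -.001 0 0 0 0 .5;.03 -.001 0 0 0 0 .5;.03 -.001 0 0 0 0 .5;.03 -.001 0 0 0 0 .5;.03 -.001 0 0 0 0 .5;.02 -.001 0 0 0 0 .5;.01 0 0 0 0 0 .5;0 0 0 0 0 0 .5;0 0 0 0 0 0 .5'; python3 -c "
from h import *
im,p=snap('wrist','w7.png'); s=r.get_state(); print(s['tcp_pos'],s['eef_rot'],s['joints'])
print(r.recognise('station','wrist'),r.recognise('camera_head','wrist'))
"
```

```text
time_s: 12.13
tcp_pos: [0.5919, 0.231, 0.3189]
eef_rot: [179.9, -0.1, -103.9]
contact_force: [0.3, -0.0, -1.5]
gripper_width: 0.059
time_s: 13.38
tcp_pos: [0.5196, -0.1016, 0.3195]
eef_rot: [180.0, 0.0, -104.3]
contact_force: [0.5, 0.6, -1.0]
gripper_width: 0.059
[ 0.51990207 -0.10106867  0.31952185] [ 1.79969472e+02  1.16992731e-02 -1.04195030e+02] [ 1.02116026e+01  3.56753373e+00 -6.48144138e+00 -2.36289843e-02
 -7.99739911e+01 -2.44025116e+01]
[{'xy': [217.9, 18.2], 'p': 0.95}] []
```

View pics/w7.png

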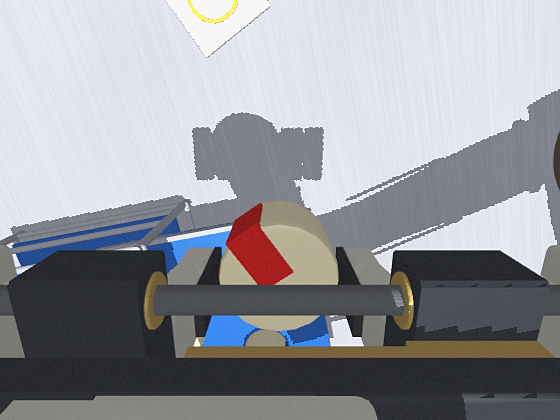

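```bash
python3 -m inch '.02 0 0 0 0 0 .5;.03 0 0 0 0 0 .5;.03 0 0 0 0 0 .5;.03 0 0 0 0 0 .5;.02 0 0 0 0 0 .5;.01 0 0 0 0 0 .5;0 0 0 0 0 0 .5;0 0 0 0 0 0 .5'; python3 -c "
from h import *
im,p=snap('wrist','w8.png'); s=r.get_state(); print(s['tcp_pos'],s['eef_rot'],s['joints'])
import pickle; pickle.dump(p,open('p8.pkl','wb'))
print(r.recognise('station','wrist'),r.recognise('camera_head','wrist'))
"
```

```text
time_s: 14.2
tcp_pos: [0.4861, -0.2367, 0.3196]
eef_rot: [180.0, 0.0, -104.2]
contact_force: [-0.2, -0.2, -1.2]
gripper_width: 0.059
[ 0.48628148 -0.23628816  0.3196824 ] [ 1.79989024e+02  1.56880967e-02 -1.04124620e+02] [-5.15042377e+00  4.66614564e+00 -5.26130025e+00 -1.74693140e-02
 -8.00809489e+01 -8.97118392e+00]
[{'xy': [192.3, 65.3], 'p': 0.75}] []
```

View pics/w8.png

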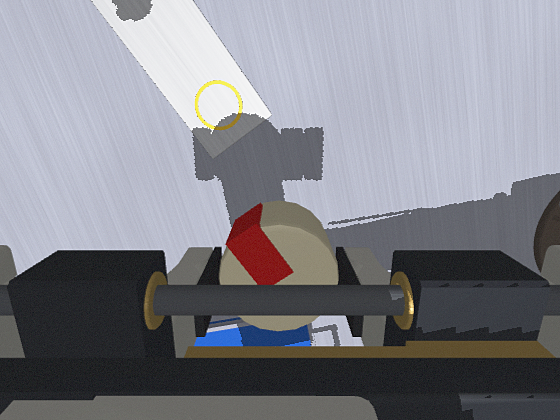

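```bash
python3 - <<'E'
from h import *
import pickle
np.set_printoptions(precision=4,suppress=True)
p=pickle.load(open('p8.pkl','rb'))
im=cv2.imread('pics/w8.png').astype(int)
m=(im[:,:,2]>180)&(im[:,:,1]>160)&(im[:,:,0]<110); m[200:]=0
ys,xs=np.nonzero(m); P=np.array([onz(p,(x,y),.006)[:2] for x,y in zip(xs,ys)])
from scipy.optimize import least_squares
s=least_squares(lambda x:np.hypot(P[:,0]-x[0],P[:,1]-x[1])-x[2],[.55,-.34,.034],loss='soft_l1',f_scale=.001); print('ring',s.x,len(P))
for a,b in [((94,0),(192,128)),((187,0),(271,116)),]:
  a,b=[onz(p,q,.006) for q in (a,b)]; print(a,b,np.degrees(np.arctan2(*(a-b)[[1,0]])))
g=cv2.imread('pics/w8.png')[0:165,80:285]; cv2.imwrite('pics/w8a.png',cv2.resize(g,None,fx=3.6,fy=3.6,interpolation=cv2.INTER_CUBIC))
g=cv2.imread('pics/w8.png')[190:340,200:360]; cv2.imwrite('pics/w8b.png',cv2.resize(g,None,fx=4,fy=4,interpolation=cv2.INTER_CUBIC))
E
```

```text
ring [ 0.5485 -0.3403  0.0315] 314
[ 0.6669 -0.5055  0.006 ] [ 0.5941 -0.3194  0.006 ] -68.64690404996092
[ 0.549  -0.4758  0.006 ] [ 0.4791 -0.3077  0.006 ] -67.42413856871087
```

View pics/w8a.png

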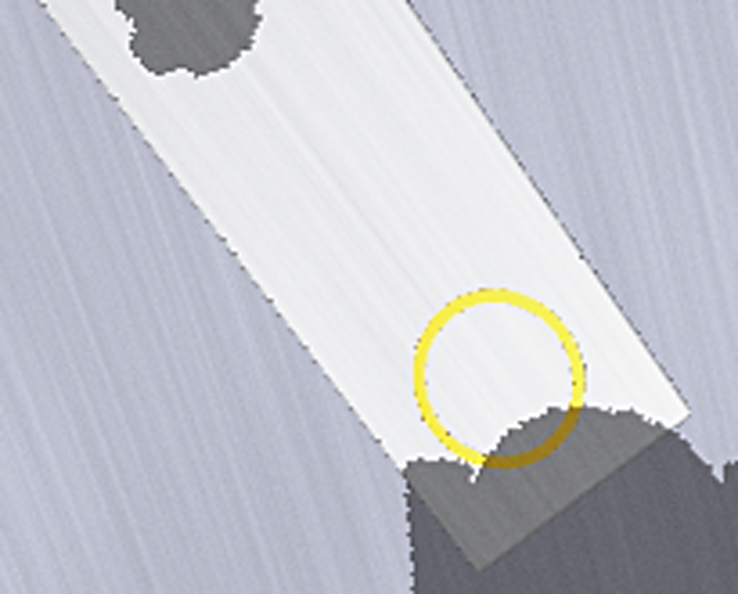

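View pics/w8b.png

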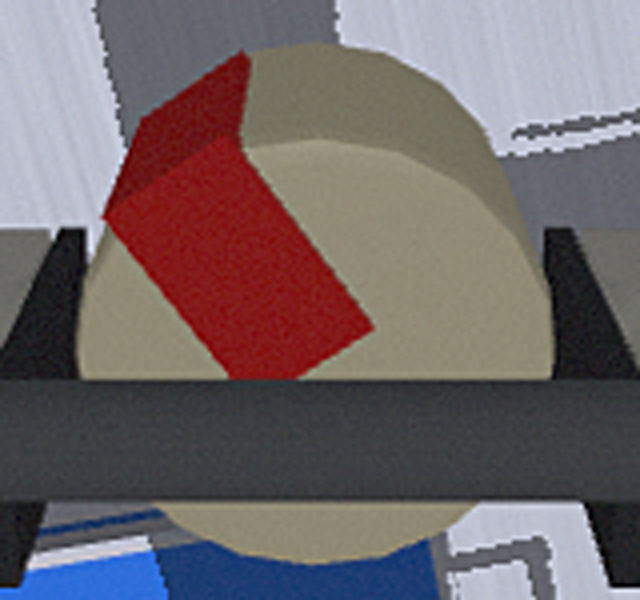

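```bash
cat > tgt.py <<'E'
from h import *
from scipy.spatial.transform import Rotation as Ro
import pickle
np.set_printoptions(precision=4,suppress=True)
E
python3 - <<'E'
from tgt import *
p=pickle.load(open('p8.pkl','rb'))
for a,b in [((91.1,0),(193.9,130.6)),((192.5,0),(271.1,114.4))]:
  a,b=[onz(p,(q[0]-.4,q[1]-.4),.006) for q in (a,b)]; print(np.degrees(np.arctan2(*(a-b)[[1,0]])))
a,b=[onz(p,q,.006) for q in ((271.1,114.4),(213.3,158.3))]; print(a,b,np.degrees(np.arctan2(*(b-a)[[1,0]]))-90)
tcp=np.array([.4862,-.2365,.3197]); R=Ro.from_euler('xyz',[180,0,-104.15],degrees=True).as_matrix()
for zt in (.0335,.0355):
  W=lambda u,v: R.T@(onz(p,(200+u/4-.4,190+v/4-.4),tcp[2]+zt)-tcp)
  a,b,c,d,e=[W(*q) for q in [(105,215),(230,380),(240,135),(373,327),(315,562)]]
  print([np.degrees(np.arctan2(v[1],v[0])) for v in (a-b,c-d)], np.degrees(np.arctan2(*((a-c)[[1,0]])))-90, 'cornermid',(a+c)/2,np.degrees(np.arctan2((a+c)[1],(a+c)[0])),'width',np.linalg.norm(a-c),'back',e)
  print('front',W(325,140),'L/R',W(78,340),W(552,340))
E
```

```text
-67.82288839012135
-68.83288117238766
[ 0.4784 -0.3098  0.006 ] [ 0.5773 -0.27    0.006 ] -68.11334385917988
[np.float64(-33.387767972528614), np.float64(-32.607357173992824)] -211.82058505196375 cornermid [ 0.0232 -0.0165 -0.0335] -35.399735213057674 width 0.018825502285374662 back [-0.0294  0.0001 -0.0335]
front [ 0.0276  0.0013 -0.0335] L/R [ 0.002  -0.0285 -0.0335] [ 0.002   0.0288 -0.0335]
[np.float64(-33.387767972528636), np.float64(-32.607357173992916)] -211.82058505196358 cornermid [ 0.024  -0.0163 -0.0355] -34.15697481586588 width 0.01856394513570576 back [-0.0279  0.0001 -0.0355]
front [ 0.0283  0.0013 -0.0355] L/R [ 0.0031 -0.0281 -0.0355] [ 0.0031  0.0284 -0.0355]
```

```bash
cat >> tgt.py <<'E'
def target(alpha=-34.,yaw=-68.1,ring=(.548,-.3413),mid=(0.0003,0,-.013)):
    y,t=np.radians(yaw),np.radians(25); h=np.array([np.cos(y),np.sin(y),0]); u=np.array([0,0,1.])
    cx=np.cos(t)*h+np.sin(t)*u; cz=-np.sin(t)*h+np.cos(t)*u; Rc=np.c_[cx,np.cross(cz,cx),cz]
    lens=np.array([*ring,0])+ .15*np.cos(t)*h; lens[2]=.228
    c,s=np.cos(np.radians(alpha)),np.sin(np.radians(alpha)); Rtc=np.array([[c,s,0],[s,-c,0],[0,0,-1]])
    Rt=Rc@Rtc.T; M=lens-.15*cx
    return M-Rt@np.array(mid),Rt,Rc,lens,M
def delta(tcp,rot,**k):
    T,Rt,*_=target(**k); R=Ro.from_euler('xyz',rot,degrees=True).as_matrix()
    print('rotvec tool',Ro.from_matrix(R.T@Rt).as_rotvec(),'trans after rot',Rt.T@(T-tcp),'before',R.T@(T-tcp),'T',T,Ro.from_matrix(Rt).as_euler('xyz',degrees=True))
E
python3 -c "
from tgt import *
delta([.4862,-.2365,.3197],[180,0,-104.15]); print(target()[3:])"
```

```text
rotvec tool [ 0.2504  0.3573 -0.0352] trans after rot [ 0.0255 -0.0394  0.2044] before [ 0.0907 -0.0888  0.167 ] T [ 0.5501 -0.3461  0.1527] [-165.3852  -20.5097 -104.758 ]
(array([ 0.5987, -0.4674,  0.228 ]), array([ 0.548 , -0.3413,  0.1646]))
```

```bash
python3 -m inch '0 0 0 .0417 .0596 -.0059 .5;0 0 0 .0417 .0596 -.0059 .5;0 0 0 .0417 .0596 -.0059 .5;0 0 0 .0417 .0596 -.0059 .5;0 0 0 .0417 .0596 -.0059 .5;0 0 0 .0417 .0596 -.0059 .5;.0018 -.0028 .0143 0 0 0 .5;.0018 -.0028 .0143 0 0 0 .5;.0018 -.0028 .0143 0 0 0 .5;.0018 -.0028 .0143 0 0 0 .5;.0018 -.0028 .0143 0 0 0 .5;.0018 -.0028 .0143 0 0 0 .5;.0018 -.0028 .0143 0 0 0 .5;.0018 -.0028 .0143 0 0 0 .5;.0018 -.0028 .0143 0 0 0 .5;.0018 -.0028 .0143 0 0 0 .5;0 0 0 0 0 0 .5;0 0 0 0 0 0 .5'; python3 -c "
from tgt import *
s=r.get_state(); print(s['joints']); delta(s['tcp_pos'],s['eef_rot'])
snap('wrist','w9.png');snap('scene','s9.png')
a=cv2.resize(cv2.imread('pics/s9.png')[220:400,110:310],None,fx=3.3,fy=3.3,interpolation=cv2.INTER_CUBIC); cv2.imwrite('pics/s9a.png',a)"
```

```text
time_s: 15.85
tcp_pos: [0.5309, -0.3135, 0.2026]
eef_rot: [-165.5, -20.6, -104.7]
contact_force: [-0.2, 1.1, -1.0]
gripper_width: 0.0588
[ -0.0077   5.0982 -37.6657  35.0397 -43.0933 -37.1456]
rotvec tool [ 0.0013 -0.0004  0.0013] trans after rot [ 0.0075 -0.0119  0.0611] before [ 0.0074 -0.012   0.0611] T [ 0.5501 -0.3461  0.1527] [-165.3852  -20.5097 -104.758 ]
```

View pics/s9a.png

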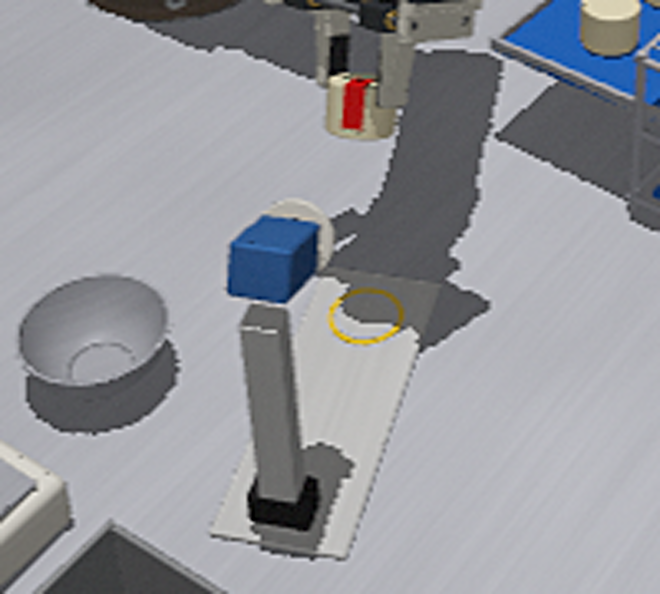

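View pics/w9.png

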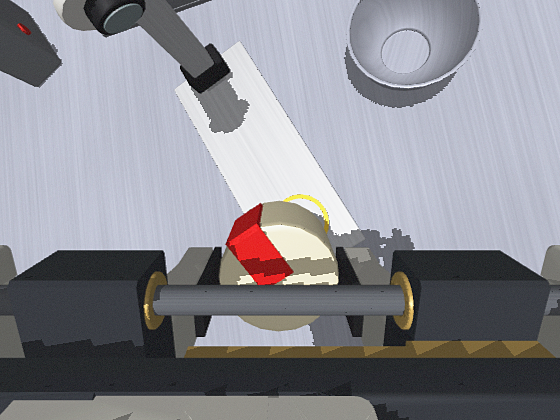

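```bash
python3 -c "
from tgt import *
p=r.camera_params('wrist'); T,Rt,Rc,lens,M=target()
print('lens pred',proj(p,lens),'ring',proj(p,[.548,-.3413,.006]))
a=cv2.resize(cv2.imread('pics/w9.png')[0:120,30:260],None,fx=3.4,fy=3.4,interpolation=cv2.INTER_CUBIC); cv2.imwrite('pics/w9a.png',a)
q=r.camera_params('scene'); print('scene lens',proj(q,lens), 'ring',proj(q,[.548,-.3413,.006]))
"
```

```text
lens pred [np.float64(122.7), np.float64(17.3)] ring [np.float64(300.5), np.float64(221.2)]
scene lens [np.float64(200.4), np.float64(290.2)] ring [np.float64(219.4), np.float64(315.4)]
```

View pics/w9a.png

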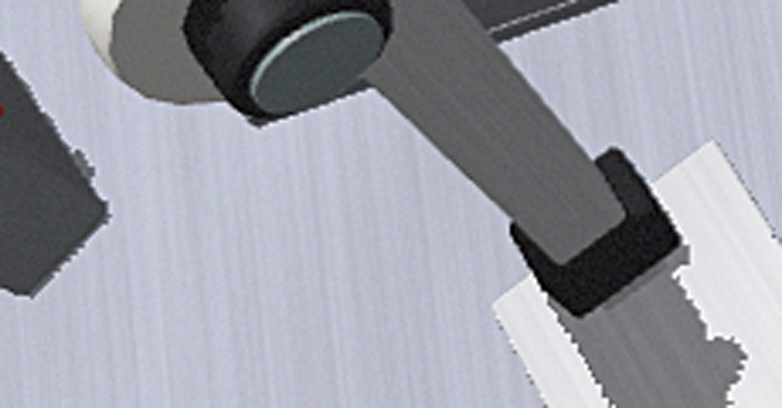

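```bash
python3 -m inch '.0011 -.0017 .01 0 0 0 .5;.0011 -.0017 .01 0 0 0 .5;.0011 -.0017 .01 0 0 0 .5;.0011 -.0017 .01 0 0 0 .5;.0011 -.0017 .0085 0 0 0 .5;.001 -.0017 .007 0 0 0 .5;.001 -.0015 .0055 0 0 0 .5;0 0 0 0 0 0 .5;0 0 0 0 0 0 .5;0 0 0 0 0 0 .5'; python3 -c "
from tgt import *
P=[];O=[]
for i in range(4):
  s=r.get_state(); P.append(s['tcp_pos']);O.append(s['eef_rot']); print(s['tcp_pos'],s['eef_rot'])
  im,p=snap('wrist','w10.png')
delta(np.mean(P,0),np.mean(O,0))
T,Rt,Rc,lens,M=target()
print('label',proj(p,lens-.12*Rc[:,0]),'top edge mid',proj(p,M+Rc@[.03,0,.0225]),'top centre',proj(p,M+Rc@[0,0,.0225]),'corners',[proj(p,M+Rc@[.0286,y,z]) for y in(-.009,.009) for z in (.0225,-.0225)])
snap('scene','s10.png'); snap('top','t10.png')
q=r.camera_params('scene')
print('scene label',[proj(q,M+Rc@[.0286,y,z]) for y in(-.009,.009) for z in (.0225,-.0225)])
a=cv2.resize(cv2.imread('pics/s10.png')[220:400,110:310],None,fx=3.3,fy=3.3,interpolation=cv2.INTER_CUBIC); cv2.imwrite('pics/s10a.png',a)"
```

```text
time_s: 16.78
tcp_pos: [0.5501, -0.3467, 0.1536]
eef_rot: [-165.4, -20.5, -104.8]
contact_force: [-0.1, -0.1, -1.9]
gripper_width: 0.0587
[ 0.5501 -0.3467  0.1536] [-165.3819  -20.5292 -104.7542]
[ 0.5502 -0.3465  0.1537] [-165.3608  -20.5229 -104.7498]
[ 0.5503 -0.3464  0.1539] [-165.3465  -20.5212 -104.7438]
[ 0.5503 -0.3464  0.1539] [-165.3448  -20.5199 -104.739 ]
rotvec tool [-0.0005 -0.0002  0.0002] trans after rot [-0.0007  0.0004  0.0008] before [-0.0007  0.0004  0.0008] T [ 0.5501 -0.3461  0.1527] [-165.3852  -20.5097 -104.758 ]
label [np.float64(246.5), np.float64(215.3)] top edge mid [np.float64(241.9), np.float64(230.2)] top centre [np.float64(278.3), np.float64(278.8)] corners [[np.float64(259.6), np.float64(222.2)], [np.float64(263.9), np.float64(197.5)], [np.float64(227.9), np.float64(242.7)], [np.float64(239.1), np.float64(213.8)]]
scene label [[np.float64(211.4), np.float64(268.5)], [np.float64(210.2), np.float64(284.6)], [np.float64(217.9), np.float64(269.4)], [np.float64(216.7), np.float64(285.5)]]
```

View pics/s10a.png

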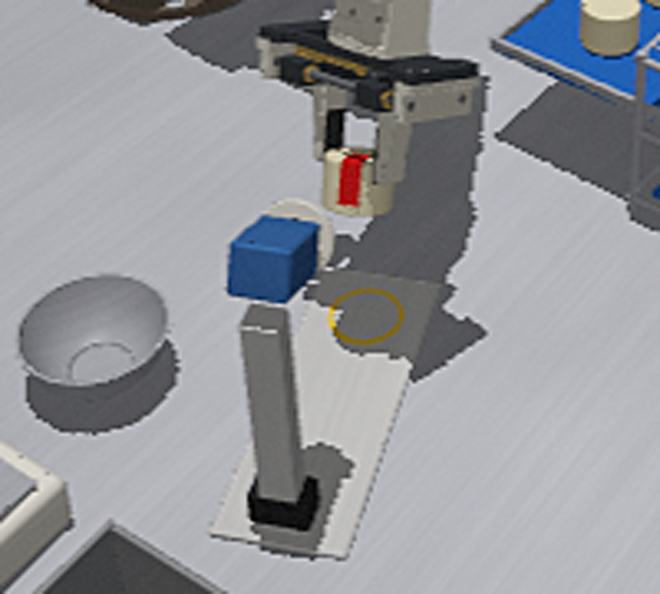

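View pics/w10.png

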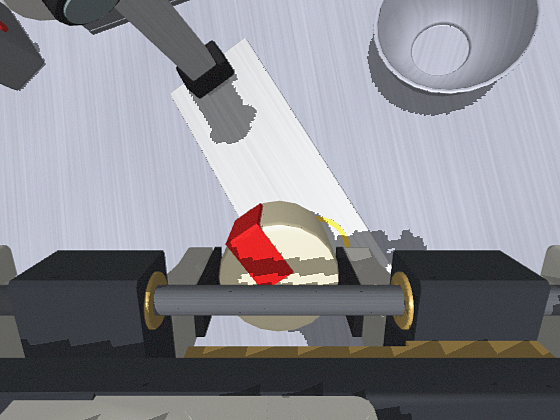

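View pics/t10.png

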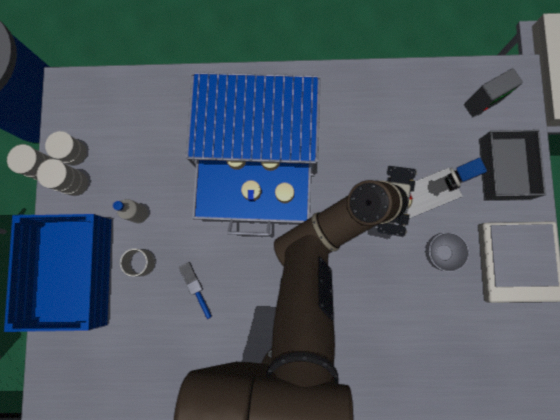

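```bash
python3 -c "
from tgt import *
T,Rt,Rc,lens,M=target()
s=r.get_state(); R=Ro.from_euler('xyz',s['eef_rot'],degrees=True).as_matrix()
M=s['tcp_pos']+R@[0.0003,0,-.013]; Rc=R@Rt.T@Rc
def ov(cam,fn,out,x0,y0,w,h,k):
  p=r.camera_params(cam); im=cv2.imread(fn)[y0:y0+h,x0:x0+w]; im=cv2.resize(im,None,fx=k,fy=k,interpolation=cv2.INTER_CUBIC)
  for z in(-.0225,.0225):
    c=np.array([proj(p,M+Rc@[.03*np.cos(a),.03*np.sin(a),z]) for a in np.linspace(0,6.283,60)]); cv2.polylines(im,[(((c-[x0,y0]+.5)*k)).astype(int)],True,(0,255,0),1)
  c=np.array([proj(p,M+Rc@[.0286,y,z]) for y,z in((-.009,.0225),(.009,.0225),(.009,-.0225),(-.009,-.0225))]); cv2.polylines(im,[(((c-[x0,y0]+.5)*k)).astype(int)],True,(255,0,255),1)
  cv2.imwrite(out,im)
ov('wrist','pics/w10.png','pics/o1.png',200,180,160,160,4.5)
ov('scene','pics/s10.png','pics/o2.png',180,240,80,70,9)
"
```

```text
(no output)
```

View pics/o1.png

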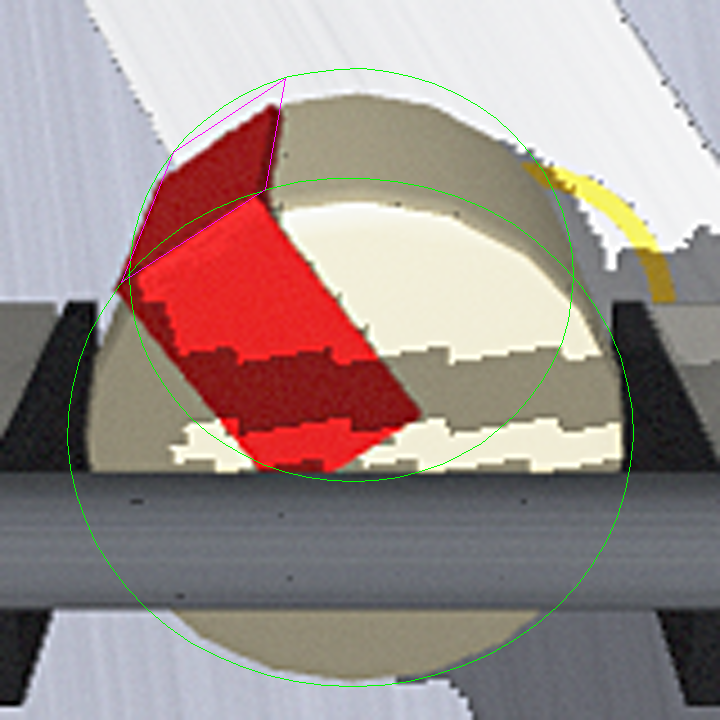

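View pics/o2.png

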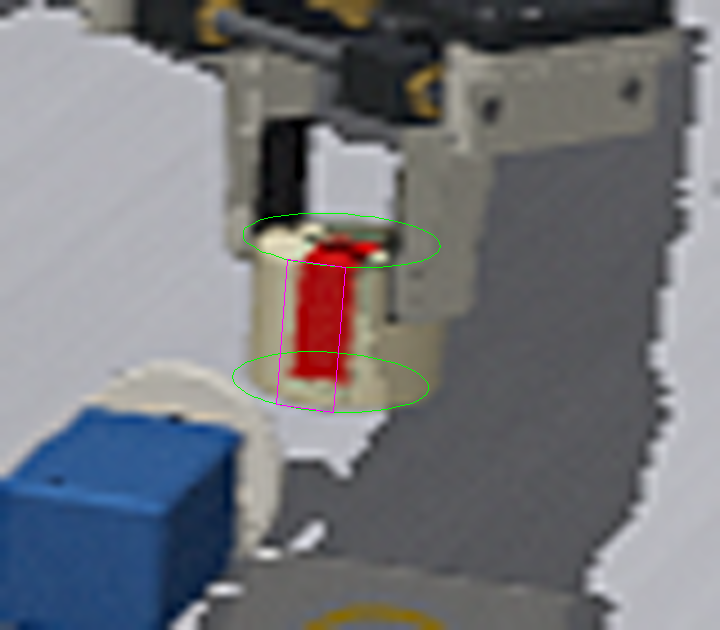

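```bash
python3 -m inch '-.0005 .0003 .0008 0 0 0 .5;0 0 0 0 0 0 .5;0 0 0 0 0 0 .5;0 0 0 0 0 0 .5;0 0 0 0 0 0 .5;0 0 0 0 0 0 .5;0 0 0 0 0 0 .5;0 0 0 0 0 0 .5;0 0 0 0 0 0 .5;0 0 0 0 0 0 .5' 25; python3 -c "
from tgt import *
P=[];O=[]
for i in range(4):
  s=r.get_state(); P.append(s['tcp_pos']);O.append(s['eef_rot'])
  im,p=snap('top','t11.png')
delta(np.mean(P,0),np.mean(O,0)); print(np.ptp(P,axis=0),s['gripper_width'],s['contact_force'],s['qd'])
a=cv2.resize(cv2.imread('pics/t11.png')[50:290,130:400],None,fx=2.4,fy=2.4,interpolation=cv2.INTER_CUBIC); cv2.imwrite('pics/t11a.png',a)
"
```

```text
time_s: 17.92
tcp_pos: [0.55, -0.3464, 0.1523]
eef_rot: [-165.4, -20.5, -104.7]
contact_force: [0.2, -0.9, -1.3]
gripper_width: 0.0587
rotvec tool [ 0.0001 -0.0002  0.0004] trans after rot [-0.0001 -0.0002 -0.0004] before [-0.0001 -0.0002 -0.0004] T [ 0.5501 -0.3461  0.1527] [-165.3852  -20.5097 -104.758 ]
[0.0001 0.     0.    ] 0.05881861100782967 [-0.0149  0.659  -1.3359] [-0.1141  0.0517 -0.0245  0.0559 -0.0885  0.0157]
```

View pics/t11a.png

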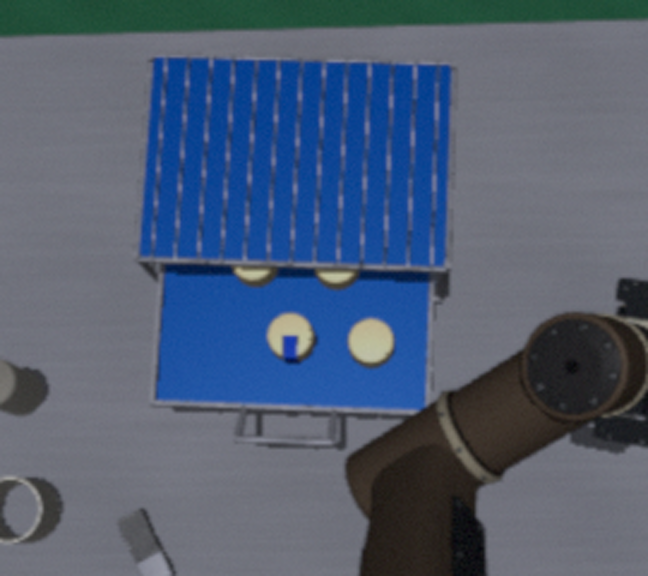

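The tray is out with the blue-labelled and plain cheeses still standing in it, and the pose is within 0.5 mm of target. I'm handing the job in.

```bash
python3 -c "
from plant import r
print(r.close_job())"
```

```text
the job is handed in; nothing more can be done
None
```

I pulled the tray out to its stop and lifted out the red-labelled cheese. I handed the job in, at about 18 s on the robot's clock, with the cheese held over the yellow ring in front of the inspection camera, leaning back 25° with the label facing the lens.

**Checks that came out well**
- **Pose:** the measured gripper pose was within 0.5 mm and 0.03° of my computed target, with no sign of slip (opening steady at 59 mm) and no unexpected contact force.
- **Camera position:** my predicted lens position matched the wrist picture to about 2 pixels.
- **Tray and table:** the handle ended about 227 mm from the rack's front edge, against 225 mm expected at the stop. The pull force rose to 17 N there. The last top picture shows the blue-labelled and plain cheeses standing in the tray; I saw nothing on the table moved.

**Less certain**
- **Handle grip:** the fingers closed to about 4 mm on the 10 mm bar at the stop, so the grip may have slipped there. I did not look into it further, because the handle position fits a tray at its stop.
- **Cheese height:** the overlay of the expected outline on the scene picture was off by 1–2 pixels, which is up to about 5 mm in height.
- **Cheese size in the picture:** in the wrist picture the top looked about 5% smaller than expected. I put this down to rounded edges and did not confirm it.
- **Label angle:** my readings of the label's direction in the gripper spread by about 2° either side of the value I used.

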